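# Clip the agitator hub onto the tilted granulator spindle

## Robot

A 6-joint arm with a two-finger parallel gripper is mounted at the origin on the work surface. World frame = base frame: x ahead of the robot, y to its left, z up, the work surface at z = 0. Lengths are in m, angles in rad, forces in N, time in s.
With the tool pointing down it reaches from about 0.3 to 0.775 m from the base axis. Payload 14.6 kg.
Tool frame: the origin (TCP) lies midway between the tips of the shut fingers; the grasp point (between the pads) lies 19 mm behind it (ctrl.pinch_z is the distance from the TCP to the grasp point, in m); z points along the fingers, y is the line along which they close (so a half turn about z gives the same grasp; the last joint's range is limited). The gripper opens to 94 mm and grips with 3 to 60 N. Pads are 16 mm wide; open, the fingers measure 119 mm over their backs; the gripper's body (75 mm by 177 mm) begins 78 mm behind the grasp point.
Start: joints at [1.206, 0.3, 1.521, -0, 1.321, -0.067], TCP at [0.161, 0.526, 0.205] pointing down, gripper open.
Joint ranges: [-3.03, 3.03], [-0.79, 2.21], [0.23, 2.52], [-1.04, 4.18], [0, 3.07], [-2.55, 2.55]. Speed limits (rad/s): [2.22, 2.22, 2.57, 3.14, 3.14, 3.14].

## Interface

Orientations are given as [roll, pitch, yaw] about the fixed x, y, z axes, in that order (R = Rz(yaw) Ry(pitch) Rx(roll)).
In Python, from station import ctrl gives the robot as it stands.
- The arm moves only by the tool jog_arm, never from a script. Its argument "motion" is a list of rows, each a list of 7 numbers: the shift along the tool's x, y, z in m, then the turn, a rotation vector about the tool's x, y, z in rad, then the opening, from -1 (shut) to 1 (fully open). In form: [[tx, ty, tz, rx, ry, rz, gripper], ...]. A call has 1 to 5 rows; each row shifts and turns the commanded pose from where the row before left it, along the tool's axes as they then stand; what a row does not reach is not made up. A row lasts 1/10 s, in which the tool goes at most 50 mm and 8.59 degrees, less where a joint would pass 70% of its speed; a pose out of reach is approached as far as the arm can. A call is refused whole if a number of a shift passes 0.05 or a number of a turn 0.15, either way. A call with a gripper value outside its range is refused whole. The fingers move at their own pace and stop on an object; "squeeze" is the grip in N (left out, the last holds). Time passes only in rows, so rows that do not move let the fingers close. It gives the time, the measured TCP pose, the force, the opening and the grip force at its end, in the units of the state.
- ctrl.get_obs(): the state, without advancing time (a new reading comes with each control period).
- ctrl.camera(name): name is "side" or "top" or "wrist"; returns the picture (480x640x3 uint8, red, green, blue); there is no depth.
- ctrl.camera_model(name): a dict with "intrinsics" (3x3 intrinsics, pixels), "k1" (the pictures are not rectified: a ray, as slopes to the right and down, at radius r is drawn at 1 + k1 r^2 times it, then the intrinsics apply), "rvec" (rotation vector, rad) and "tvec" (3), from world to camera coordinates, as OpenCV has them. Camera axes: x right, y down, z forward; pixel columns grow to the right and rows downward; lengths in m; the calibration is good to about 2 mm. A picture is of the moment at which its call begins: read the wrist's pose just before it. camera_model takes no time and is no camera call; for the wrist camera it gives the pose at the moment of the call.
- ctrl.hand_in(): hands the job in; it is judged then, once.
The state is a dict: "time_s": time; "qpos": joint angles; "joint_vel": joint speeds; "tau": joint torques, N m; "ee_pos": TCP position; "eef_rot": TCP orientation; "force": force on the tool from outside, world axes, zero at the start; "moment": the same for the moment, N m; "grip_width": finger opening in m; "grip_force": force on a finger pad.
Only numpy, scipy, OpenCV 4.12 (cv2) and the standard library are available. Lean on these libraries where they do the work, as an engineer would, in place of code of your own. Each camera call takes 0.05 s, during which the arm holds its last target. There are 200 camera calls.

## Task

Push the yellow agitator hub fully home down the tilted spindle of the granulator, so that the groove in the spindle is bare. Then take the clip with the orange grip and press it sideways into that groove until it snaps on and sits squarely round the spindle, and let go. Leave the blue clip, the sauce bottle, the spray bottle and the dish where they stand.

Things in the scene. Friction and masses are not known exactly. Their poses are not given: they have to be found in the camera images.
- groove (a point): Groove centre, on the axis of the granulator's fixed steel spindle, which leans 25 degrees from vertical to the machine's front (robot's side). z = along the spindle to its free end; x = square to it, away from the front and upward; y = level, left seen from the front. Groove 13 mm wide (z -6.5 to 6.5), core diameter 26 mm, all round; the dark head above it, diameter 36 mm, ends at z = 28 mm.
- spindle: Pan and guard round the spindle, fixed: origin on the spindle axis at the pan's floor, 42 mm below the groove's centre, axes as groove. Steel pan of radius 105 mm, rim 15 mm high. A wire guard of radius 116 mm rises to z = 89 mm at the back and sides; it is open at the front, 65 degrees either side of -x: the clip can only come in there, moving roughly along +x.
- hub (a joint): Yellow hub with three paddles, sliding on the spindle; diameter 96 mm, 30 mm high, flat top. Value: distance up from home (m), 0 = home, at most 0.03. Its top is at z = -7 mm + value in the frame of groove; when up it covers the groove. Stays where left; slides home under about 4 N along the spindle on its top (ring between radius 18 and 48 mm).
- clip_grip (a point): Centre of the orange grip block of the clip that lies flat on the white board. Block 28 (x) by 24 (y) by 40 mm (z); its centre is 20 mm above the clip's underside. Clip axes: x = towards the open mouth, z = up, square to its plane. Whole clip 85 mm long, 50 mm wide; its steel ring part is 7 mm thick, flush with the underside; about 85 g.
- clip_bore (a point): Centre of that clip's bore (must end on the spindle axis), at mid-thickness of the ring, 3.5 mm above the underside; 46 mm in +x and 16.5 mm in -z from the grip's centre; same axes. Two sprung steel jaws end in a flared mouth 25 mm ahead of it; their throat is 20 mm wide, 9.5 mm ahead. Snapping it on to the 26 mm core takes about 8 to 15 N along +x, and it then pulls itself on.
- spare_grip (a point): The same clip but with a blue grip, also on the board: leave alone. Centre of its grip block, same axes.
- board: White board, fixed, 220 mm (x) by 360 mm (y), 10 mm thick; origin at the centre of its underside, on the bench.
- sauce: Brown bottle with a red cap, diameter 62 mm, 180 mm high, standing on the bench; origin at the centre of its underside. Leave alone.
- spray: Clear spray bottle with a white head, diameter 66 mm, 176 mm high, the head 75 mm long, standing on the bench; origin at the centre of its underside. Leave alone.
- dish: White dish, diameter 110 mm, 25 mm high, on the bench; origin at the centre of its underside. Leave alone.
Mind the look-alikes: they are no part of the job. Leave any green or turquoise look-alike of the part that bears clip_grip alone.

How it is judged:
On the way, in this order (a step that is already met when the one before it is completed fails the run):
1. the hub is home (value of joint hub below 0.003 m), for 0.2 s.
2. the orange clip has snapped into the groove (distance between clip_bore and groove below 0.0065 m and angle between the z axis of clip_bore and the z axis of groove, either way round below 0.2 rad), for 0.2 s.
At the end, for the whole second after the job is handed in: The hub is within 4 mm of home; the orange clip sits in the groove, its bore's centre within 6.5 mm of the groove's centre and its plane square to the spindle within 0.2 rad; the robot has let go; the blue clip, the bottles and the dish are within 20 mm of where they were, the bottles upright (all of step 2 and value of joint hub below 0.004 m and contact force between the fingers and anything else below 0.1 N and distance of each of spare_grip, sauce, spray, dish from where it was at the start of the episode below 0.02 m and angle between each of sauce, spray's own z axis and vertical below 0.1 rad); the robot touches nothing.
It fails at once if the blue clip, a bottle or the dish is pushed away (more than 30 mm) (distance of any of spare_grip, sauce, spray, dish from where it was at the start of the episode above 0.03 m).
It fails at once if a bottle is tipped (angle between any of sauce, spray's own z axis and vertical above 0.35 rad).
It also fails if it takes over 61 s, if anything falls off the work surface, if the arm or the gripper's body presses on something with over 40 N, if the wrist force passes 120 N, or if a joint passes its speed limit or range.

## Working session

There is one attempt and no reset: what is moved stays moved. The work goes in short steps, Python scripts to look and compute and a tool call to move; the robot and the scene stay as the last step left them, time stands still between calls to the robot, and variables do not carry over. Pictures are saved under pics/ and viewed, at most 11 in all, crops included, and the job is handed in when it is done.

Besides the shell and the picture viewer there is one more tool, called after "Emit:" as name(argument=value, ...) on one line, values as JSON. jog_arm: Moves the arm, as the interface text tells. Its arguments: {"type":"object","properties":{"motion":{"type":"array"},"squeeze":{"type":"number"}},"required":["motion"]}

```bash
mkdir -p pics; ls; python3 - <<'E'
from station import ctrl
import cv2,numpy as np
for n in ("top","side"):
    im=ctrl.camera(n); cv2.imwrite(f"pics/{n}0.png",im[:,:,::-1])
    m=ctrl.camera_model(n); print(n,m)
print(ctrl.get_obs())
E
```

```text
pics
top {'intrinsics': array([[459.63091618,   0.        , 317.50606381],
       [  0.        , 459.63091618, 232.75455728],
       [  0.        ,   0.        ,   1.        ]]), 'k1': -0.022924929987507087, 'rvec': array([ 2.13426479, -2.14861117,  0.19414073]), 'tvec': array([-0.05059136,  0.60890987,  1.0221833 ])}
side {'intrinsics': array([[478.59501501,   0.        , 311.5693154 ],
       [  0.        , 478.59501501, 236.92382847],
       [  0.        ,   0.        ,   1.        ]]), 'k1': -0.056028760896585504, 'rvec': array([ 2.21468622, -0.08665069,  0.04089358]), 'tvec': array([-0.59078147,  0.07734363,  1.19903122])}
{'time_s': 0.1, 'qpos': array([ 1.20635966e+00,  3.00391671e-01,  1.52153024e+00,  2.27086699e-05,
        1.32069283e+00, -6.66035700e-02]), 'joint_vel': array([ 3.25283636e-04, -1.87033571e-04, -2.47508598e-03, -2.23592504e-04,
        2.03863489e-03,  9.47703572e-05]), 'tau': array([ 4.33881840e-03, -5.32650054e+01, -3.53280008e+01,  7.10225408e-02,
        2.35884462e-02, -1.00901232e-04]), 'ee_pos': array([0.16131106, 0.52556333, 0.2049514 ]), 'eef_rot': array([-3.14057429e+00, -8.99721289e-05,  2.84375388e+00]), 'force': array([-0.21132336,  0.72595353, -0.1023843 ]), 'moment': array([-0.01223203,  0.01532904,  0.00668586]), 'grip_force': 0.0, 'grip_width': 0.09403324794913029}
```

View pics/top0.png

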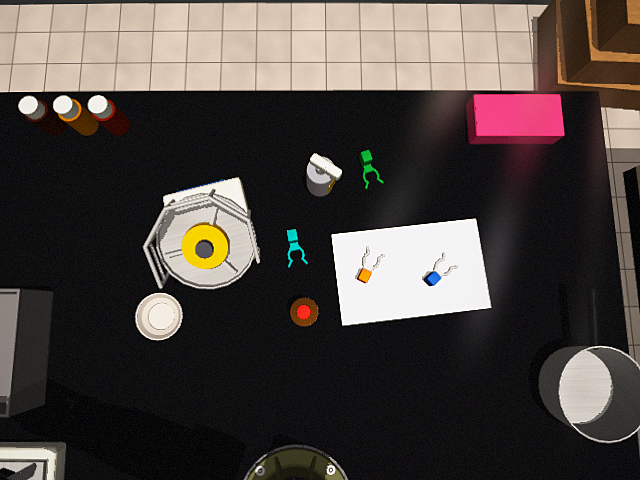

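View pics/side0.png

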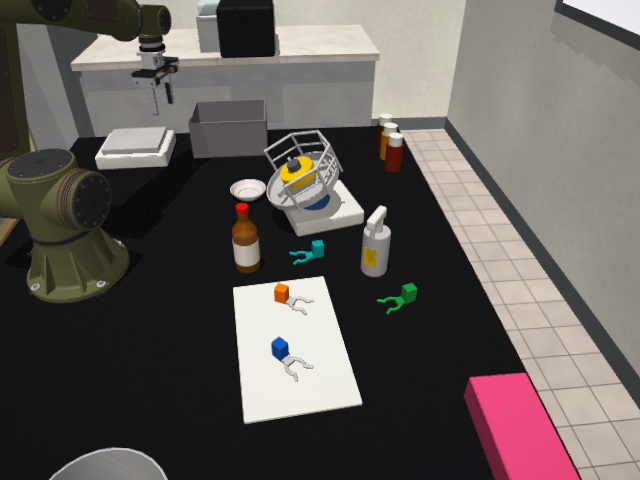

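```bash
cat > h.py <<'E'
import numpy as np,cv2
from scipy.spatial.transform import Rotation as R
from scipy.optimize import least_squares
def cam(m):
    K=np.array(m['intrinsics']);Rm=cv2.Rodrigues(np.array(m['rvec'],float))[0];return K,float(m['k1']),Rm,np.array(m['tvec'],float)
def proj(m,P):
    K,k,Rm,t=cam(m);p=np.atleast_2d(P)@Rm.T+t;s=p[:,:2]/p[:,2:]
    s=s*(1+k*(s**2).sum(1,keepdims=True));return s*[K[0,0],K[1,1]]+K[:2,2]
def ray(m,uv):
    K,k,Rm,t=cam(m);d=cv2.undistortPoints(np.array([[uv]],float),K,np.array([k,0,0,0,0.]))[0,0]
    d=Rm.T@np.r_[d,1];return -Rm.T@t,d/np.linalg.norm(d)
def atz(m,uv,z):
    o,d=ray(m,uv);return o+d*(z-o[2])/d[2]
def tri(ms,uvs):
    A=0;b=0
    for m,uv in zip(ms,uvs):
        o,d=ray(m,uv);Q=np.eye(3)-np.outer(d,d);A=A+Q;b=b+Q@o
    X=np.linalg.solve(A,b);return X,[np.linalg.norm(proj(m,X)[0]-uv) for m,uv in zip(ms,uvs)]
def mask(im,lo,hi):  # im RGB
    return cv2.inRange(cv2.cvtColor(im,cv2.COLOR_RGB2HSV),np.array(lo),np.array(hi))
def blobs(mk,amin=20):
    n,l,s,c=cv2.connectedComponentsWithStats(mk);return [(int(s[i,4]),c[i].round(1).tolist(),s[i,:4].tolist()) for i in range(1,n) if s[i,4]>=amin]
E
python3 - <<'E'
from h import *
from station import ctrl
T=cv2.imread('pics/top0.png');S=cv2.imread('pics/side0.png')
mt,ms=ctrl.camera_model('top'),ctrl.camera_model('side')
for n,im in(('top',T),('side',S)):
    r=im[:,:,::-1].copy()
    for c,lo,hi in(('orange',(5,150,120),(17,255,255)),('blue',(105,150,60),(125,255,255)),('yellow',(20,150,100),(32,255,255)),('red',(0,180,120),(3,255,255))):
        print(n,c,blobs(mask(r,lo,hi)))
f=lambda im,x,y,w,h,W,H:cv2.resize(im[y:y+h,x:x+w],(W,H),interpolation=cv2.INTER_CUBIC)
a=np.hstack([f(T,340,235,50,50,400,300),f(S,260,270,66,50,400,300)])
b=np.hstack([f(T,135,175,136,120,400,300),f(S,260,125,106,105,400,300)])
cv2.imwrite('pics/crop1.png',np.vstack([a,b]))
E
```

```text
top orange [(680, [605.5, 45.7], [585, 0, 55, 62]), (300, [633.2, 11.3], [627, 0, 13, 24]), (407, [592.0, 79.4], [557, 39, 83, 52]), (113, [72.3, 112.3], [58, 99, 24, 23]), (29, [362.6, 274.6], [358, 268, 12, 15]), (99, [307.2, 320.3], [296, 308, 22, 18])]
top blue [(21, [205.7, 183.7], [196, 181, 19, 6]), (115, [433.2, 278.0], [425, 272, 16, 13])]
top yellow [(1371, [204.7, 245.6], [181, 223, 47, 46]), (63, [364.6, 276.1], [359, 272, 11, 10])]
top red [(20, [99.8, 118.2], [93, 115, 15, 6]), (156, [303.2, 311.5], [297, 305, 14, 14])]
side orange [(140, [242.4, 231.7], [234, 225, 18, 13]), (233, [281.3, 293.0], [274, 284, 15, 20])]
side blue [(138, [319.7, 203.5], [305, 195, 25, 15]), (272, [279.6, 348.2], [272, 337, 16, 24])]
side yellow [(412, [296.2, 169.2], [280, 156, 34, 28]), (154, [302.9, 180.8], [290, 172, 25, 16]), (188, [369.4, 257.2], [364, 248, 12, 20])]
side red [(115, [241.3, 208.0], [236, 203, 12, 11])]
```

View pics/crop1.png

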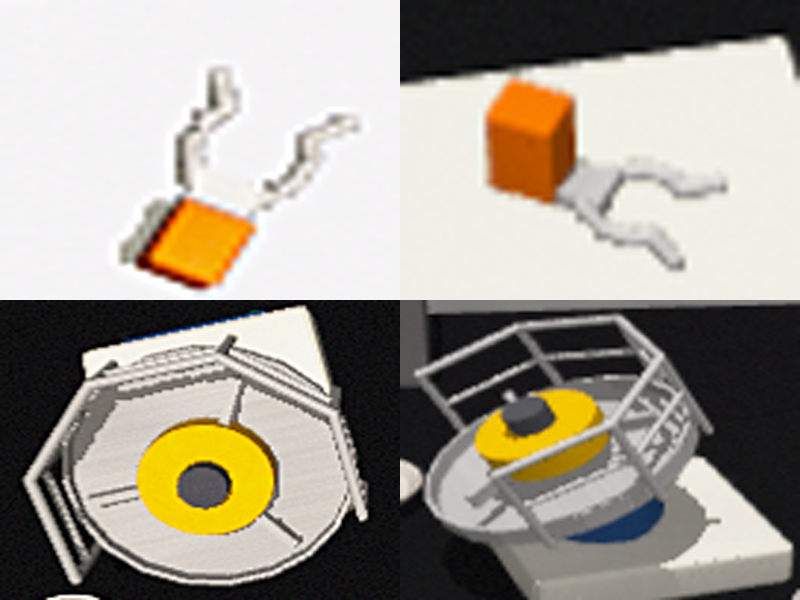

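```bash
python3 - <<'E'
from h import *
from station import ctrl
np.set_printoptions(precision=4,suppress=True)
mt,ms=ctrl.camera_model('top'),ctrl.camera_model('side')
print('head',tri([mt,ms],[(204.4,249.4),(293.7,164.5)]))
for z in(.03,.05):
    a,b=atz(mt,(162.9,195.8),z),atz(mt,(238.7,177.8),z);d=a-b
    print('plate',a,b,np.linalg.norm(d),'yaw of y axis-90 deg',np.degrees(np.arctan2(d[1],d[0]))-90)
g=atz(mt,(364.3,275.8),.05);m=atz(mt,(375.5,251.4),.014);print('grip',g,'mouth',m,np.degrees(np.arctan2(*(m-g)[1::-1])),np.linalg.norm((m-g)[:2]))
print('grip tri',tri([mt,ms],[(363.8,275.5),(281.3,293)]),'blue',tri([mt,ms],[(433.2,278),(279.6,348.2)]))
print('cap',tri([mt,ms],[(303.2,311.5),(241.3,206.)]))
print('spray',atz(mt,(320,170),.17), 'dish',atz(mt,(159,316),.02))
m=ctrl.camera_model('wrist');print(cam(m)); o,d=ray(m,(320,240));print(o,d)
E
```

```text
head (array([0.5572, 0.1802, 0.1695]), [np.float64(0.9139481591798492), np.float64(0.704992833672049)])
plate [0.7044 0.3168 0.03  ] [0.7484 0.1352 0.03  ] 0.18682267667555907 yaw of y axis-90 deg 13.606636371467616
plate [0.6993 0.3102 0.05  ] [0.7425 0.132  0.05  ] 0.18336113994907752 yaw of y axis-90 deg 13.606636371467673
grip [ 0.5075 -0.1618  0.05  ] mouth [ 0.5685 -0.1944  0.014 ] -28.141107700071753 0.06918196335537097
grip tri (array([ 0.5105, -0.163 ,  0.0295]), [np.float64(0.3272588759563834), np.float64(0.339039549455181)]) blue (array([ 0.5029, -0.3256,  0.0336]), [np.float64(0.25773278699147467), np.float64(0.3028677851572793)])
cap (array([ 0.4284, -0.0228,  0.1773]), [np.float64(0.23233774840527704), np.float64(0.2007832255523445)])
spray [ 0.7236 -0.0592  0.17  ] dish [0.4192 0.3157 0.02  ]
(array([[367.5115,   0.    , 325.2923],
       [  0.    , 367.5115, 237.457 ],
       [  0.    ,   0.    ,   1.    ]]), 0.012384141999748901, array([[ 0.2938,  0.9559, -0.0012],
       [ 0.9294, -0.2854,  0.2339],
       [ 0.2233, -0.0698, -0.9723]]), array([-0.5481, -0.0241,  0.3911]))
[0.0961 0.5443 0.3852] [ 0.2254 -0.0855 -0.9705]
```

```bash
cat >> h.py <<'E'
def frame(p):   # groove frame from x,y,z,yaw
    f=np.array([np.cos(p[3]),np.sin(p[3]),0]);u=np.array([0,0,1.]);c,s=np.cos(np.radians(25)),np.sin(np.radians(25))
    x=c*f+s*u;z=c*u-s*f;return np.array(p[:3]),np.stack([x,np.cross(z,x),z],1)
def plan(obs,pt,Rt,step=.03,rs=.1,grip=-1,n=None):
    p=np.array(obs['ee_pos']);Rc=R.from_euler('xyz',obs['eef_rot']);Rt=R.from_matrix(Rt) if not isinstance(Rt,R) else Rt
    dv=(Rc.inv()*Rt).as_rotvec();n=n or int(np.ceil(max(np.linalg.norm(pt-p)/step,np.linalg.norm(dv)/rs,1)));p0=p.copy();R0=Rc
    rows=[]
    for i in range(1,n+1):
        g=p0+(pt-p0)*i/n;G=R0*R.from_rotvec(dv*i/n)
        t=Rc.inv().apply(g-p).round(3 if i<n else 4);r=(Rc.inv()*G).as_rotvec().round(2 if i<n else 3)
        p=p+Rc.apply(t);Rc=Rc*R.from_rotvec(r);rows.append([float(v)+0. for v in [*t,*r]]+[grip])
    for i in range(0,n,5):print(rows[i:i+5])
    return rows
E
cat > fit.py <<'E'
from h import *
from station import ctrl
np.set_printoptions(precision=4,suppress=True)
mt,ms=ctrl.camera_model('top'),ctrl.camera_model('side')
T=cv2.imread('pics/top0.png')[:,:,::-1].copy();S=cv2.imread('pics/side0.png')[:,:,::-1].copy()
cy=mask(T,(20,150,100),(32,255,255));cy[:,300:]=0
cs=max(cv2.findContours(cy,cv2.RETR_EXTERNAL,cv2.CHAIN_APPROX_NONE)[0],key=cv2.contourArea)
hy=cv2.convexHull(cs)[:,0].astype(float)
fill=cv2.drawContours(np.zeros_like(cy),[cv2.convexHull(cs)],-1,255,-1);hole=cv2.erode(fill,np.ones((7,7)))&~cy
hole=cv2.morphologyEx(hole,cv2.MORPH_OPEN,np.ones((3,3)))
hc=max(cv2.findContours(hole,cv2.RETR_EXTERNAL,cv2.CHAIN_APPROX_NONE)[0],key=cv2.contourArea)[:,0].astype(float)
cc=lambda a:np.array([(135+x*.34,175+(y-300)*.4) for x,y in a]);sc=lambda a:np.array([(260+(x-400)*.265,125+(y-300)*.35) for x,y in a])
rt=cc([(68,480),(80,515),(120,552),(215,582),(290,572),(335,535)]);rs=sc([(425,480),(440,515),(480,532)])
sh=sc([(502,408),(508,430),(530,436),(553,425),(550,402)]);sy=sc([(475,440),(485,465),(520,472),(535,468)])
an=np.linspace(0,2*np.pi,90,endpoint=False)
circ=lambda r,z:np.c_[r*np.cos(an),r*np.sin(an),0*an+z]
def res(pts,m,W):
    h=cv2.convexHull(proj(m,W).astype(np.float32))
    return np.array([cv2.pointPolygonTest(h,(float(a),float(b)),True) for a,b in pts])
def f(p,full=False):
    o,Q=frame(p);v=p[4];w=lambda A:A@Q.T+o
    hub=w(np.r_[circ(.048,-.007+v),circ(.048,-.037+v)]);head=w(np.r_[circ(.018,max(.0065,-.007+v)),circ(.018,.028)])
    rim=w(np.r_[circ(.105,-.027),circ(.105,-.042)])
    o=[res(hy,mt,hub)-.5,res(hc,mt,head)-.0,.5*res(rt,mt,rim),.5*res(rs,ms,rim),res(sh,ms,head),res(sy,ms,hub)]
    return o if full else np.concatenate([o[0]*4/len(hy)**.5,o[1]*4/len(hc)**.5,*o[2:]])
r=least_squares(f,[.565,.18,.15,.24,.02],x_scale=[.01,.01,.01,.1,.01],diff_step=1e-3,loss='soft_l1')
print(r.x,np.degrees(r.x[3]),r.cost,[np.round(a,1).tolist() for a in f(r.x,True)[2:]],[round(float(np.std(a)),2) for a in f(r.x,True)[:2]])
J=r.jac;print('sd',np.sqrt(np.diag(np.linalg.inv(J.T@J))))
E
python3 fit.py
```

```text
[0.5666 0.1834 0.1488 0.2471 0.0236] 14.157129395016012 15.307639739493979 [[0.4, 0.0, 0.4, -0.2, -1.6, -1.1], [-0.2, 0.5, 1.4], [-0.1, -0.3, -2.3, -2.5, -1.0], [1.7, -0.5, 1.7, 2.5]] [0.56, 0.42]
sd [0.0009 0.001  0.003  0.0751 0.003 ]
```

```bash
cat > g.py <<'E'
from h import *
from station import ctrl
np.set_printoptions(precision=4,suppress=True)
G=[.5666,.1834,.1488,.243]
o,Q=frame(G);RT=np.stack([-Q[:,0],Q[:,1],-Q[:,2]],1)
W=lambda *a:o+Q@np.array(a)
ob=ctrl.get_obs()
E
python3 - <<'E'
from g import *
pre=W(-.033,0,.11);print(pre, o)
r=plan(ob,pre+[0,0,.04],RT,.045,.12)
E
```

```text
[0.4924 0.165  0.2345] [0.5666 0.1834 0.1488]
[[-0.038, -0.023, -0.006, -0.01, -0.04, -0.05, -1], [-0.038, -0.024, -0.005, -0.01, -0.04, -0.05, -1], [-0.036, -0.026, -0.004, -0.01, -0.04, -0.04, -1], [-0.036, -0.028, -0.003, -0.01, -0.04, -0.05, -1], [-0.034, -0.029, -0.001, -0.01, -0.03, -0.05, -1]]
[[-0.032, -0.031, -0.001, -0.02, -0.04, -0.05, -1], [-0.031, -0.032, 0.0, -0.01, -0.04, -0.05, -1], [-0.03, -0.034, 0.0, -0.01, -0.04, -0.05, -1], [-0.027, -0.036, 0.002, -0.01, -0.04, -0.05, -1], [-0.026, -0.037, 0.002, -0.01, -0.04, -0.04, -1]]
[[-0.0243, -0.0374, 0.0029, -0.009, -0.036, -0.052, -1]]
```

Emit:
jog_arm(motion=[[-0.038,-0.023,-0.006,-0.01,-0.04,-0.05,-1],[-0.038,-0.024,-0.005,-0.01,-0.04,-0.05,-1],[-0.036,-0.026,-0.004,-0.01,-0.04,-0.04,-1],[-0.036,-0.028,-0.003,-0.01,-0.04,-0.05,-1],[-0.034,-0.029,-0.001,-0.01,-0.03,-0.05,-1]])

```text
time_s: 0.6
ee_pos: [0.3129, 0.3602, 0.2369]
eef_rot: [3.116, 0.196, 3.085]
force: [1.5, 0.2, 0.9]
grip_width: 0.0576
grip_force: 0.0
```

Emit:
jog_arm(motion=[[-0.032,-0.031,-0.001,-0.02,-0.04,-0.05,-1],[-0.031,-0.032,0.0,-0.01,-0.04,-0.05,-1],[-0.03,-0.034,0.0,-0.01,-0.04,-0.05,-1],[-0.027,-0.036,0.002,-0.01,-0.04,-0.05,-1],[-0.026,-0.037,0.002,-0.01,-0.04,-0.04,-1]])

```text
time_s: 1.1
ee_pos: [0.4631, 0.1959, 0.2688]
eef_rot: [3.128, 0.403, -2.953]
force: [-0.2, 0.1, -0.4]
grip_width: 0.0174
grip_force: 0.0
```

Emit:
jog_arm(motion=[[-0.024,-0.037,0.003,-0.009,-0.036,-0.052,-1],[0,0,0,0,0,0,-1],[0,0,0,0,0,0,-1]])

```text
time_s: 1.4
ee_pos: [0.4922, 0.1648, 0.2743]
eef_rot: [3.14, 0.436, -2.902]
force: [0.6, 0.8, -0.2]
grip_width: 0.0003
grip_force: 0.0
```

```bash
python3 - <<'E'
from g import *
print(ob['time_s'],ob['ee_pos'],ob['eef_rot'],ob['qpos'],ob['force'])
m=ctrl.camera_model('wrist');im=ctrl.camera('wrist');cv2.imwrite('pics/w1.png',im[:,:,::-1])
import pickle;pickle.dump(m,open('w1.pkl','wb'))
an=np.linspace(0,2*np.pi,60)
v=im[:,:,::-1].copy()
for r,z,c in((.048,.0166,(255,0,0)),(.018,.028,(0,0,255)),(.105,-.027,(0,255,0))):
    P=np.c_[r*np.cos(an),r*np.sin(an),0*an+z]@Q.T+o
    cv2.polylines(v,[proj(m,P).round().astype(int)],True,c,1)
cv2.imwrite('pics/w1o.png',v)
p=plan(ob,W(-.033,0,.03),RT,.045,.12)
E
```

```text
1.4 [0.4922 0.1648 0.2743] [ 3.1404  0.436  -2.9019] [ 0.2555 -0.0662  1.8275 -0.0068  0.9444 -1.5525] [ 0.5658  0.7975 -0.1715]
[[0.006, 0.0, 0.039, 0.0, 0.0, 0.0, -1], [0.005, 0.0, 0.038, 0.0, 0.0, 0.0, -1], [0.0055, 0.0001, 0.0391, 0.0, 0.0, -0.003, -1]]
```

View pics/w1o.png

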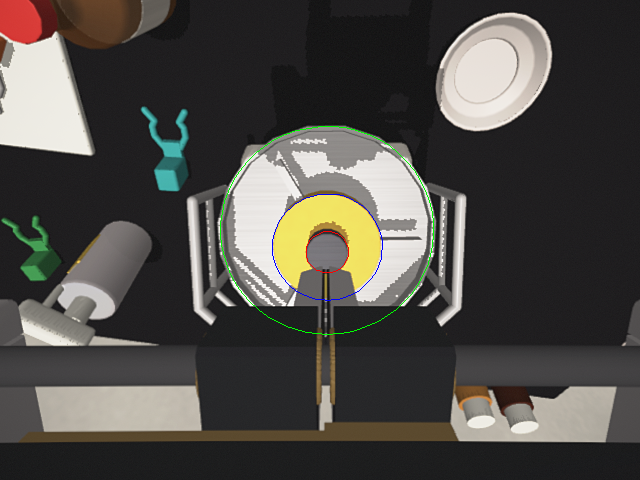

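Emit:
jog_arm(motion=[[0.006,0,0.039,0,0,0,-1],[0.005,0,0.038,0,0,0,-1],[0.0055,0,0.039,0,0,-0.003,-1],[0,0,0.008,0,0,0,-1],[0,0,0.008,0,0,0,-1]])

```text
time_s: 1.95
ee_pos: [0.5316, 0.1766, 0.1482]
eef_rot: [-3.141, 0.436, -2.894]
force: [0.8, 0.7, 0.3]
grip_width: 0.0006
grip_force: 0.0
```

Emit:
jog_arm(motion=[[0,0,0.005,0,0,0,-1],[0,0,0.005,0,0,0,-1],[0,0,0.004,0,0,0,-1],[0,0,0.004,0,0,0,-1],[0,0,0,0,0,0,-1]])

```text
time_s: 2.45
ee_pos: [0.5397, 0.1776, 0.1333]
eef_rot: [-3.141, 0.439, -2.896]
force: [-10.7, 1.6, 13.8]
grip_width: 0.0006
grip_force: 8.7
```

```bash
python3 - <<'E'
from g import *
print(ob['time_s'],Q.T@(ob['ee_pos']-o),Q.T@ob['force'])
E
```

```text
2.45 [-0.0315  0.0008 -0.0025] [-3.2055  4.102  16.7426]
```

Emit:
jog_arm(motion=[[0,0,0.002,0,0,0,-1],[0,0,0.001,0,0,0,-1],[0,0,0,0,0,0,-1]])

```text
time_s: 2.75
ee_pos: [0.5402, 0.1777, 0.1329]
eef_rot: [-3.141, 0.439, -2.895]
force: [-49.7, -11.7, 56.4]
grip_width: 0.0005
grip_force: 36.2
```

```bash
python3 - <<'E'
from g import *
print(ob['time_s'],Q.T@(ob['ee_pos']-o),Q.T@ob['force'])
E
```

```text
2.75 [-0.0312  0.0009 -0.003 ] [-22.432    0.5974  72.6527]
```

Emit:
jog_arm(motion=[[0,0,-0.01,0,0,0,-1],[0,0,-0.03,0,0,0,-1],[0,0,-0.04,0,0,0,-1],[0,0,-0.02,0,0,0,-1],[0,0,0,0,0,0,1]])

```text
time_s: 3.25
ee_pos: [0.5, 0.1674, 0.2228]
eef_rot: [-3.141, 0.442, -2.896]
force: [-0.4, -0.4, 0.4]
grip_width: 0.0056
grip_force: 0.0
```

```bash
python3 - <<'E'
from g import *
import pickle
print(ob['time_s'],Q.T@(ob['ee_pos']-o),Q.T@ob['force'])
m=ctrl.camera_model('wrist');im=ctrl.camera('wrist');cv2.imwrite('pics/w2.png',im[:,:,::-1]);pickle.dump(m,open('w2.pkl','wb'))
t=ctrl.camera('top');s=ctrl.camera('side');cv2.imwrite('pics/top1.png',t[:,:,::-1]);cv2.imwrite('pics/side1.png',s[:,:,::-1])
an=np.linspace(0,2*np.pi,60)
def ov(im,m,x,y,w,h,dz):
    k=4;v=cv2.resize(im[y:y+h,x:x+w,::-1],None,fx=k,fy=k,interpolation=cv2.INTER_CUBIC)
    for r,z,c in((.048,-.007,(255,0,0)),(.018,.028,(0,0,255)),(.018,.0065,(0,0,255)),(.105,-.027,(0,255,0))):
        P=np.c_[r*np.cos(an),r*np.sin(an),0*an+z+dz]@Q.T+o
        cv2.polylines(v,[((proj(m,P)-[x,y]+.5)*k).round().astype(int)],True,c,1)
    return v
a=ov(im,m,230,160,190,150,.0)[::2,::2];b=ov(im,m,230,160,190,150,.004)[::2,::2]
ms=ctrl.camera_model('side')
c=ov(s,ms,262,135,95,75,0);d=ov(s,ms,262,135,95,75,.004)
cv2.imwrite('pics/c2.png',np.vstack([np.hstack([a,b]),np.hstack([c,d])]))
E
```

```text
3.25 [-0.0308  0.0005  0.096 ] [-0.3039 -0.2576  0.537 ]
```

View pics/c2.png

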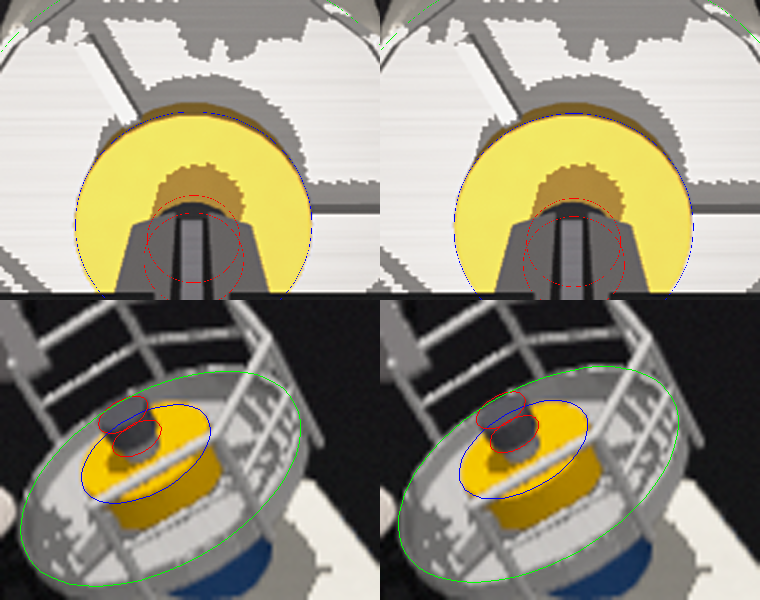

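```bash
cat > fit2.py <<'E'
from g import *
import pickle
mt,ms=ctrl.camera_model('top'),ctrl.camera_model('side')
L=lambda n:cv2.imread(f'pics/{n}.png')[:,:,::-1].copy()
T,w1,w2=L('top1'),L('w1'),L('w2');m1,m2=[pickle.load(open(f'w{i}.pkl','rb')) for i in(1,2)]
def hull(im,x0,x1,y0,y1,vmin):
    k=mask(im,(18,60,vmin),(34,255,255));z=np.zeros_like(k);z[y0:y1,x0:x1]=k[y0:y1,x0:x1]
    c=max(cv2.findContours(z,cv2.RETR_EXTERNAL,cv2.CHAIN_APPROX_NONE)[0],key=cv2.contourArea);h=cv2.convexHull(c)[:,0].astype(float)
    return h[h[:,1]<y1-3]
hw2=hull(w2,200,440,150,285,200);hw1=hull(w1,220,420,150,295,200);ht=hull(T,150,260,190,300,100)
kt=mask(T,(18,60,100),(34,255,255));print(len(hw1),len(hw2),len(ht))
sh=np.array([(262+x/4,135+(y-300)/4) for x,y in[(478,413),(484,430),(478,400),(500,392),(524,400)]])  # panel d minus 380
sh[:,0]-=95
sy=np.array([(262+x/4,135+(y-300)/4) for x,y in[(82,480),(92,500),(82,465),(120,418),(165,403),(205,412)]])
an=np.linspace(0,2*np.pi,120,endpoint=False)
circ=lambda r,z:np.c_[r*np.cos(an),r*np.sin(an),0*an+z]
def res(pts,m,X):
    h=cv2.convexHull(proj(m,X).astype(np.float32));return np.array([cv2.pointPolygonTest(h,(float(a),float(b)),True) for a,b in pts])
tip=W(-.031,.0005,-.0027)
def f(p,full=False):
    o,Q=frame(p);w=lambda A:A@Q.T+o;top=w(circ(.048,-.007));up=w(circ(.048,-.007+p[4]))
    r=[res(hw1,m1,up),res(hw2,m2,top),res(ht,mt,w(np.r_[circ(.048,-.007),circ(.048,-.037)])),res(sh,ms,w(np.r_[circ(.018,.0065),circ(.018,.028)])),res(sy,ms,top),np.array([((tip-o)@Q[:,2]+.007)*1000*3])]
    return r if full else np.concatenate([a*3/len(a)**.5 for a in r[:-1]]+[r[-1]])
r=least_squares(f,[*o,.243,.022],x_scale=[.01,.01,.01,.1,.01],diff_step=1e-3,loss='soft_l1')
print(r.x,'in old frame',Q.T@(r.x[:3]-o),[(round(float(a.mean()),2),round(float(a.std()),2)) for a in f(r.x,True)])
E
python3 fit2.py
```

```text
36 22 29
[0.5657 0.183  0.153  0.2346 0.0122] in old frame [ 0.0009 -0.0002  0.0042] [(0.06, 0.17), (0.17, 0.24), (0.22, 0.64), (0.17, 0.67), (0.25, 1.04), (0.27, 0.0)]
```

```bash
sed -i 's/^G=.*/G=[.5657,.183,.153,.237]/' g.py; cat >> g.py <<'E'
def clipR(yaw):
    c,s=np.cos(yaw),np.sin(yaw);return np.array([[-c,-s,0],[-s,c,0],[0,0,-1.]])
E
python3 - <<'E'
from g import *
p=plan(ob,np.array([.509,-.163,.2]),clipR(np.radians(-28)),.045,.12,grip=1)
E
```

```text
[[0.009, -0.04, -0.002, 0.02, 0.05, 0.09, 1], [0.005, -0.041, 0.0, 0.02, 0.05, 0.09, 1], [0.002, -0.042, 0.001, 0.02, 0.06, 0.09, 1], [-0.002, -0.041, 0.001, 0.02, 0.05, 0.09, 1], [-0.006, -0.041, 0.002, 0.02, 0.05, 0.09, 1]]
[[-0.009, -0.04, 0.002, 0.02, 0.05, 0.09, 1], [-0.014, -0.039, 0.003, 0.02, 0.05, 0.09, 1], [-0.0166, -0.0378, 0.0028, 0.02, 0.057, 0.092, 1]]
```

Emit:
jog_arm(motion=[[0.02,0,-0.045,0,0,0,1],[0.009,-0.04,-0.002,0.02,0.05,0.09,1],[0.005,-0.041,0.0,0.02,0.05,0.09,1],[0.002,-0.042,0.001,0.02,0.06,0.09,1],[-0.002,-0.041,0.001,0.02,0.05,0.09,1]])

```text
time_s: 3.9
ee_pos: [0.4682, -0.0084, 0.2413]
eef_rot: [3.1, 0.213, 3.009]
force: [-0.5, 1.3, -0.2]
grip_width: 0.0572
grip_force: 0.0
```

Emit:
jog_arm(motion=[[-0.006,-0.041,0.002,0.02,0.05,0.09,1],[-0.009,-0.04,0.002,0.02,0.05,0.09,1],[-0.014,-0.039,0.003,0.02,0.05,0.09,1],[-0.017,-0.038,0.003,0.02,0.057,0.092,1],[0,0,0.04,0,0,0,1]])

```text
time_s: 4.4
ee_pos: [0.4752, -0.1768, 0.1939]
eef_rot: [-3.141, 0.003, 2.646]
force: [1.3, -0.3, -1.2]
grip_width: 0.0932
grip_force: 0.0
```

Emit:
jog_arm(motion=[[0,0,0.02,0,0,0,1],[0,0,0,0,0,0,1]])

```text
time_s: 4.6
ee_pos: [0.472, -0.1719, 0.1689]
eef_rot: [-3.141, -0.007, 2.653]
force: [0.2, 1.2, 1.0]
grip_width: 0.0938
grip_force: 0.0
```

```bash
python3 - <<'E'
from g import *
import pickle
print(ob['time_s'],ob['ee_pos'],ob['eef_rot'],ob['qpos'],ob['grip_width'])
m=ctrl.camera_model('wrist');im=ctrl.camera('wrist');cv2.imwrite('pics/w3.png',im[:,:,::-1]);pickle.dump(m,open('w3.pkl','wb'))
print(blobs(mask(im,(5,150,100),(19,255,255))))
E
```

```text
4.6 [ 0.472  -0.1719  0.1689] [-3.1414 -0.0069  2.6526] [-0.4225  0.2325  1.6947  0.0003  1.2212 -1.5044] 0.09384150131812799
[(3126, [491.6, 72.3], [465, 33, 61, 91]), (1025, [355.7, 261.2], [342, 241, 28, 40])]
```

View pics/w3.png

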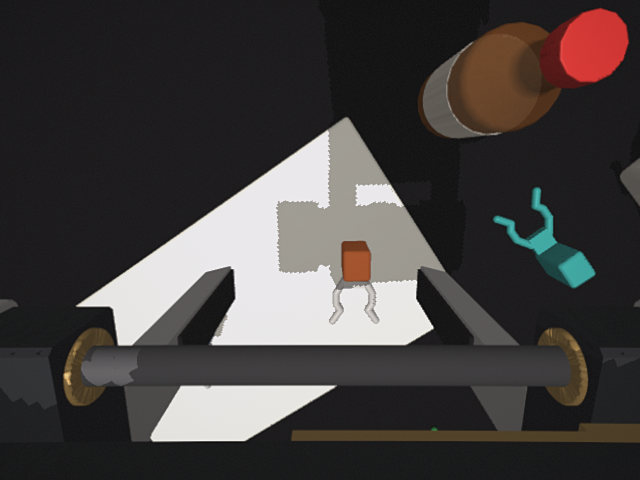

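```bash
python3 - <<'E'
from g import *
import pickle
m=pickle.load(open('w3.pkl','rb'));im=cv2.imread('pics/w3.png')[:,:,::-1].copy()
k=mask(im,(5,150,100),(19,255,255));k[:200]=0
h=cv2.convexHull(max(cv2.findContours(k,cv2.RETR_EXTERNAL,cv2.CHAIN_APPROX_NONE)[0],key=cv2.contourArea))[:,0].astype(float)
B=np.array([(a,b,c) for a in(-.014,.014) for b in(-.012,.012) for c in(.01,.05)])
def f(p):
    c,s=np.cos(p[2]),np.sin(p[2]);X=B@np.array([[c,s,0],[-s,c,0],[0,0,1]])+[p[0],p[1],0]
    q=cv2.convexHull(proj(m,X).astype(np.float32));r=[cv2.pointPolygonTest(q,(float(a),float(b)),True)-.5 for a,b in h]
    P=p[:2]+np.array([c,s])*.071  # mouth tips' middle
    t=proj(m,[[P[0],P[1],.0135]])[0]
    f.t=t;return np.r_[np.array(r)*2/len(r)**.5,(t[0]-354.5)*.5]
r=least_squares(f,[.509,-.163,-.49],x_scale=[.01,.01,.1],diff_step=1e-3,loss='soft_l1');f(r.x)
print(r.x,np.degrees(r.x[2]),r.cost,f.t,len(h))
g=r.x;p=plan(ob,np.array([g[0],g[1],.08]),clipR(g[2]),.045,.1,grip=1)
E
```

```text
[ 0.5108 -0.1634 -0.4597] -26.338164743411976 2.339034053907422 [354.8451 324.6989] 12
[[-0.01, 0.008, 0.03, 0.0, 0.0, -0.01, 1], [-0.01, 0.009, 0.031, 0.0, 0.0, -0.01, 1], [-0.01, 0.0081, 0.0301, 0.0, -0.004, -0.009, 1]]
```

Emit:
jog_arm(motion=[[-0.01,0.008,0.03,0,0,-0.01,1],[-0.01,0.009,0.031,0,0,-0.01,1],[-0.01,0.008,0.03,0,-0.004,-0.009,1],[0,0,0.02,0,0,0,1],[0,0,0,0,0,0,1]])

```text
time_s: 5.15
ee_pos: [0.5112, -0.1632, 0.0605]
eef_rot: [3.142, 0.001, 2.683]
force: [-0.7, -0.1, -0.2]
grip_width: 0.0942
grip_force: 0.0
```

```bash
python3 - <<'E'
from g import *
print(ob['ee_pos'],ob['eef_rot'])
p=plan(ob,np.array([.5108,-.1634,.017]),clipR(-.4597),.02,.1,grip=1)
E
```

```text
[ 0.5112 -0.1632  0.0605] [3.1415 0.0013 2.683 ]
[[0.0, 0.0, 0.014, 0.0, 0.0, 0.0, 1], [0.0, 0.0, 0.015, 0.0, 0.0, 0.0, 1], [0.0004, -0.0003, 0.0145, 0.0, 0.001, 0.001, 1]]
```

Emit:
jog_arm(motion=[[0,0,0.014,0,0,0,1],[0,0,0.015,0,0,0,1],[0,0,0.0145,0,0,0,1],[0,0,0,0,0,0,0],[0,0,0,0,0,0,-1]], squeeze=45)

```text
time_s: 5.65
ee_pos: [0.5121, -0.164, 0.019]
eef_rot: [3.141, 0.005, 2.682]
force: [0.6, 0.2, 1.0]
grip_width: 0.0816
grip_force: 0.0
```

Emit:
jog_arm(motion=[[0,0,0,0,0,0,-1],[0,0,0,0,0,0,-1],[0,0,0,0,0,0,-1],[0,0,0,0,0,0,-1],[0,0,0,0,0,0,-1]])

```text
time_s: 6.15
ee_pos: [0.5119, -0.1639, 0.0186]
eef_rot: [3.141, 0.005, 2.682]
force: [-0.5, -0.9, -0.1]
grip_width: 0.0414
grip_force: 0.0
```

Emit:
jog_arm(motion=[[0,0,-0.02,0,0,0,-1],[0,0,-0.03,0,0,0,-1],[0,0,-0.04,0,0,0,-1],[0,0,-0.04,0,0,0,-1],[0,0,-0.04,0,0,0,-1]])

```text
time_s: 6.65
ee_pos: [0.5109, -0.1635, 0.1902]
eef_rot: [3.141, 0.005, 2.682]
force: [0.3, -0.6, -0.5]
grip_width: 0.002
grip_force: 0.0
```

```bash
python3 - <<'E'
from g import *
import pickle
print(ob['time_s'],ob['ee_pos'],ob['eef_rot'],ob['grip_width'])
m=ctrl.camera_model('wrist');im=ctrl.camera('wrist');cv2.imwrite('pics/w4.png',im[:,:,::-1]);pickle.dump((m,ob),open('w4.pkl','wb'))
v=im[:,:,::-1].copy();Rc=R.from_euler('xyz',ob['eef_rot'])
# clip points in the tool frame if block centre at y=0,x=0, centre z = -.013 (block underside at +.007)
TP=lambda P:ob['ee_pos']+Rc.apply(P)
for p in[(0,0,-.033),(-.014,.012,-.033),(-.014,-.012,-.033),(-.046,0,.0035),(-.071,0,.0035)]:
    cv2.circle(v,tuple(proj(m,TP(np.array([p])))[0].round().astype(int).tolist()),2,(255,0,0),-1)
cv2.imwrite('pics/c4.png',cv2.resize(v[180:380,220:450],None,fx=3,fy=3,interpolation=cv2.INTER_CUBIC))
p=plan(ob,W(-.046-.12,0,.04),RT,.045,.12)
E
```

```text
6.65 [ 0.5109 -0.1635  0.1902] [3.1412 0.0045 2.6823] 0.002025900675356184
[[0.029, 0.028, 0.009, -0.02, -0.05, -0.09, -1], [0.027, 0.031, 0.008, -0.02, -0.05, -0.08, -1], [0.025, 0.033, 0.007, -0.02, -0.06, -0.09, -1], [0.022, 0.035, 0.007, -0.02, -0.05, -0.08, -1], [0.019, 0.036, 0.006, -0.02, -0.05, -0.09, -1]]
[[0.017, 0.038, 0.006, -0.02, -0.05, -0.08, -1], [0.014, 0.038, 0.006, -0.01, -0.05, -0.09, -1], [0.0104, 0.0403, 0.0059, -0.023, -0.053, -0.085, -1]]
```

View pics/c4.png

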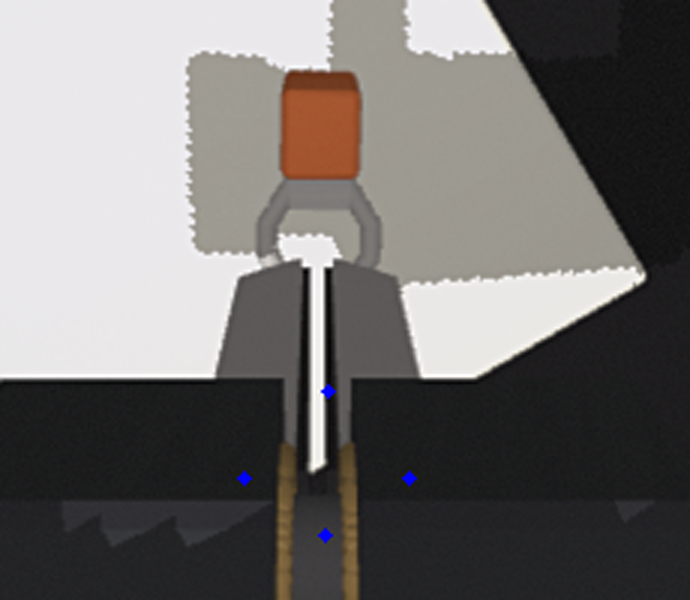

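I lifted before the fingers had shut, so the clip stayed on the board and looks undisturbed at crop (320,130). I'll re-measure it, then go back down.

```bash
python3 - <<'E'
from g import *
import pickle
m,_=pickle.load(open('w4.pkl','rb'));im=cv2.imread('pics/w4.png')[:,:,::-1].copy()
k=mask(im,(3,150,50),(19,255,255));z=k*0;z[190:260,290:360]=k[190:260,290:360];k=z
h=cv2.convexHull(max(cv2.findContours(k,cv2.RETR_EXTERNAL,cv2.CHAIN_APPROX_NONE)[0],key=cv2.contourArea))[:,0].astype(float)
B=np.array([(a,b,c) for a in(-.014,.014) for b in(-.012,.012) for c in(.01,.05)])
def f(p):
    c,s=np.cos(p[2]),np.sin(p[2]);X=B@np.array([[c,s,0],[-s,c,0],[0,0,1]])+[p[0],p[1],0]
    q=cv2.convexHull(proj(m,X).astype(np.float32));return np.array([cv2.pointPolygonTest(q,(float(a),float(b)),True)-.5 for a,b in h])
r=least_squares(f,[.511,-.163,-.46],x_scale=[.01,.01,.1],diff_step=1e-3,loss='soft_l1')
print(r.x,r.cost,len(h));plan(ob,np.array([r.x[0],r.x[1],.08]),clipR(r.x[2]),.04,.1,1)
E
```

```text
[ 0.5094 -0.1632 -0.4411] 4.875600513049369 13
[[0.002, 0.0, 0.039, 0.0, 0.0, -0.01, 1], [0.002, 0.0, 0.039, 0.0, 0.01, 0.0, 1], [0.0009, -0.0007, 0.039, 0.001, 0.003, -0.008, 1]]
```

Emit:
jog_arm(motion=[[0.001,0,0.02,0,0,-0.01,0.2],[0,0,0.02,0,0.004,0,0.2],[0,0,0.02,0,0,0,0.2],[0,0,0.025,0,0,0,0.2],[0,0,0.025,0,0,0,0.2]])

```text
time_s: 7.2
ee_pos: [0.5104, -0.1632, 0.0775]
eef_rot: [3.141, 0.001, 2.692]
force: [0.5, -0.2, -0.3]
grip_width: 0.0372
grip_force: 0.0
```

Emit:
jog_arm(motion=[[0,0,0,0,0,0,0.2],[0,0,0,0,0,0,0.2],[0,0,0,0,0,0,0.2]])

```text
time_s: 7.5
ee_pos: [0.5111, -0.1635, 0.0799]
eef_rot: [3.141, 0.002, 2.692]
force: [-0.9, -0.2, 1.0]
grip_width: 0.0564
grip_force: 0.0
```

```bash
python3 - <<'E'
from g import *
print(ob['ee_pos'],ob['eef_rot'],ob['grip_width'])
plan(ob,np.array([.510,-.1633,.017]),clipR(-.45),.025,.1,.2)
E
```

```text
[ 0.5111 -0.1635  0.0799] [3.1411 0.0025 2.6923] 0.05641708478848217
[[0.0, 0.0, 0.021, 0.0, 0.0, 0.0, 0.2], [0.001, 0.0, 0.021, 0.0, 0.0, 0.0, 0.2], [0.0002, -0.0004, 0.0209, 0.0, 0.002, 0.001, 0.2]]
```

Emit:
jog_arm(motion=[[0,0,0.021,0,0,0,0.2],[0.001,0,0.021,0,0,0,0.2],[0,0,0.021,0,0.002,0,0.2],[0,0,0,0,0,0,-1],[0,0,0,0,0,0,-1]], squeeze=45)

```text
time_s: 8.0
ee_pos: [0.5102, -0.163, 0.0168]
eef_rot: [3.141, -0.0, 2.692]
force: [-0.5, -0.6, 0.7]
grip_width: 0.0442
grip_force: 0.0
```

Emit:
jog_arm(motion=[[0,0,0,0,0,0,-1],[0,0,0,0,0,0,-1],[0,0,0,0,0,0,-1],[0,0,0,0,0,0,-1]])

```text
time_s: 8.4
ee_pos: [0.5101, -0.1629, 0.0166]
eef_rot: [3.141, 0.0, 2.692]
force: [-1.1, 0.7, 7.4]
grip_width: 0.0239
grip_force: 45.0
```

Emit:
jog_arm(motion=[[0,0,-0.015,0,0,0,-1],[0,0,-0.035,0,0,0,-1],[0,0,-0.045,0,0,0,-1],[0,0,-0.045,0,0,0,-1],[0,0,-0.045,0,0,0,-1]])

```text
time_s: 8.9
ee_pos: [0.5094, -0.1628, 0.2027]
eef_rot: [3.141, -0.001, 2.692]
force: [0.0, -0.1, -0.7]
grip_width: 0.024
grip_force: 45.0
```

```bash
python3 - <<'E'
from g import *
import pickle
print(ob['time_s'],ob['ee_pos'],ob['eef_rot'],ob['grip_width'],ob['qpos'])
m=ctrl.camera_model('wrist');im=ctrl.camera('wrist');cv2.imwrite('pics/w5.png',im[:,:,::-1]);pickle.dump((m,ob),open('w5.pkl','wb'))
v=im[:,:,::-1].copy();Rc=R.from_euler('xyz',ob['eef_rot'])
TP=lambda P:ob['ee_pos']+Rc.apply(P)
for p in[(-.046,0,.0031),(-.046-.025,0,.0031),(.014,.012,-.0334),(.014,-.012,-.0334),(-.071,.025,.0031),(-.071,-.025,.0031)]:
    cv2.circle(v,tuple(proj(m,TP(np.array([p])))[0].round().astype(int).tolist()),2,(255,0,0),-1)
cv2.imwrite('pics/c5.png',cv2.resize(v[220:460,220:450],None,fx=2.5,fy=2.5,interpolation=cv2.INTER_CUBIC))
plan(ob,W(-.046-.06,0,.06),RT,.045,.12)
E
```

```text
8.9 [ 0.5094 -0.1628  0.2027] [ 3.1413 -0.0013  2.6923] 0.024005564218873045 [-0.378   0.2691  1.567   0.0004  1.3067 -1.4997]
[[0.024, 0.032, 0.005, -0.02, -0.05, -0.08, -1], [0.022, 0.034, 0.005, -0.02, -0.05, -0.09, -1], [0.019, 0.036, 0.004, -0.02, -0.06, -0.08, -1], [0.016, 0.037, 0.004, -0.01, -0.05, -0.09, -1], [0.013, 0.039, 0.003, -0.02, -0.05, -0.08, -1]]
[[0.01, 0.039, 0.004, -0.02, -0.05, -0.09, -1], [0.006, 0.04, 0.004, -0.02, -0.06, -0.08, -1], [0.004, 0.0404, 0.0051, -0.019, -0.05, -0.086, -1]]
```

View pics/c5.png

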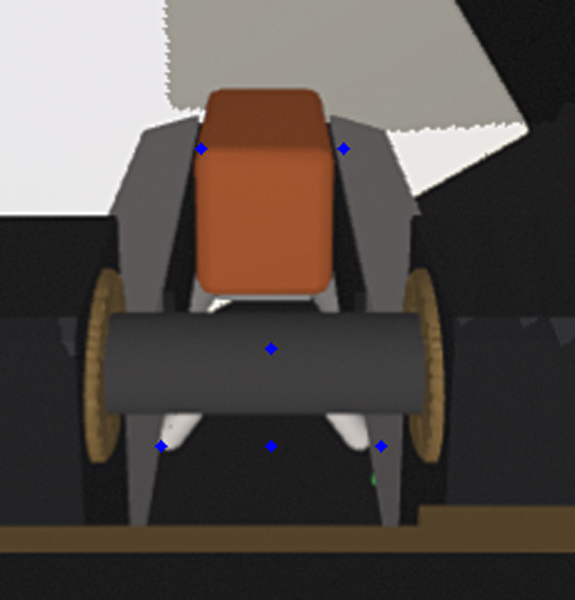

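Emit:
jog_arm(motion=[[0,0,-0.045,0,0,0,-1],[0.02,0.032,0,-0.02,-0.05,-0.08,-1],[0.018,0.034,0,-0.02,-0.05,-0.09,-1],[0.015,0.036,0,-0.02,-0.06,-0.08,-1],[0.013,0.037,0,-0.01,-0.05,-0.09,-1]])

```text
time_s: 9.45
ee_pos: [0.4909, -0.0084, 0.2444]
eef_rot: [3.107, 0.221, 3.032]
force: [-0.1, 0.5, -0.8]
grip_width: 0.0239
grip_force: 45.0
```

Emit:
jog_arm(motion=[[0.013,0.039,0.003,-0.02,-0.05,-0.08,-1],[0.01,0.039,0.004,-0.02,-0.05,-0.09,-1],[0.006,0.04,0.004,-0.02,-0.06,-0.08,-1],[0.004,0.04,0.005,-0.019,-0.05,-0.086,-1],[0,0,0,0,0,0,-1]])

```text
time_s: 9.95
ee_pos: [0.4589, 0.1519, 0.2237]
eef_rot: [3.141, 0.437, -2.897]
force: [0.4, -0.6, -0.7]
grip_width: 0.0238
grip_force: 45.0
```

```bash
python3 - <<'E'
from g import *
print(ob['time_s'],ob['ee_pos'],Q.T@(ob['ee_pos']-o),ob['grip_width'],(R.from_matrix(RT).inv()*R.from_euler('xyz',ob['eef_rot'])).as_rotvec())
plan(ob,W(-.046-.08,0,.0031),RT,.04,.12)
E
```

```text
9.95 [0.4589 0.1519 0.2237] [-0.0708 -0.0051  0.111 ] 0.023784837315393777 [-0.0033 -0.0003 -0.0064]
[[0.014, 0.001, 0.027, 0.0, 0.0, 0.0, -1], [0.014, 0.002, 0.027, 0.0, 0.0, 0.0, -1], [0.013, 0.001, 0.027, 0.0, 0.0, 0.0, -1], [0.0142, 0.0011, 0.0269, 0.003, 0.0, 0.006, -1]]
```

Emit:
jog_arm(motion=[[0.014,0.001,0.027,0,0,0,-1],[0.014,0.002,0.027,0,0,0,-1],[0.013,0.001,0.027,0,0,0,-1],[0.014,0.001,0.027,0.003,0,0.006,-1],[0,0,0,0,0,0,-1]])

```text
time_s: 10.45
ee_pos: [0.4538, 0.152, 0.1003]
eef_rot: [3.142, 0.43, -2.912]
force: [-0.2, -0.8, -1.3]
grip_width: 0.0241
grip_force: 45.0
```

```bash
python3 - <<'E'
from g import *
print(ob['time_s'],Q.T@(ob['ee_pos']-o),(R.from_matrix(RT).inv()*R.from_euler('xyz',ob['eef_rot'])).as_rotvec(),Q.T@ob['force'])
s=ctrl.camera('side')[:,:,::-1];w=ctrl.camera('wrist')[:,:,::-1]
a=cv2.resize(s[130:230,250:383],(532,400),interpolation=cv2.INTER_CUBIC)
cv2.imwrite('pics/c6.png',a)
plan(ob,W(-.046-.035,0,.0031),RT,.03,.12)
E
```

```text
10.45 [-0.1274 -0.0039  0.0012] [0.003  0.0065 0.0065] [-0.9176 -0.7188 -1.0566]
[[-0.023, 0.002, -0.001, 0.0, 0.0, 0.0, -1], [-0.0234, 0.0022, -0.0012, -0.003, -0.006, -0.007, -1]]
```

View pics/c6.png

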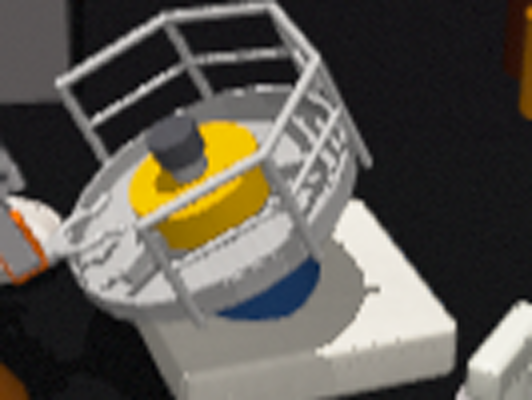

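Emit:
jog_arm(motion=[[-0.023,0.002,-0.001,0,0,0,-1],[-0.0235,0.002,-0.001,-0.003,-0.006,-0.007,-1],[0,0,0,0,0,0,-1]])

```text
time_s: 10.85
ee_pos: [0.4974, 0.1668, 0.1282]
eef_rot: [3.142, 0.447, -2.903]
force: [-0.2, 0.2, -1.2]
grip_width: 0.0234
grip_force: 45.0
```

```bash
python3 - <<'E'
from g import *
print(ob['time_s'],Q.T@(ob['ee_pos']-o),(R.from_matrix(RT).inv()*R.from_euler('xyz',ob['eef_rot'])).as_rotvec(),Q.T@ob['force'])
ms=ctrl.camera_model('side');s=ctrl.camera('side')[:,:,::-1]
k=5;a=cv2.resize(s[150:210,255:355],None,fx=k,fy=k,interpolation=cv2.INTER_CUBIC)
Rc=R.from_euler('xyz',ob['eef_rot']);an=np.linspace(0,2*np.pi,60)
def pl(P,c):cv2.polylines(a,[((proj(ms,P)-[255,150]+.5)*k).round().astype(int)],False,c,1)
pl(ob['ee_pos']+Rc.apply(np.array([(-.06,.025,.0066),(-.071,.025,.0066),(-.071,-.025,.0066),(-.06,-.025,.0066)])),(0,255,0))
for z in(-.0065,.0065):pl(np.c_[.013*np.cos(an),.013*np.sin(an),0*an+z]@Q.T+o,(255,0,255))
cv2.imwrite('pics/c7.png',a)
plan(ob,W(-.046-.024,0,.0031),RT,.03,.12)
E
```

```text
10.85 [-0.0741  0.0003  0.0072] [-0.0007 -0.0108 -0.0013] [-0.6506  0.2581 -0.9878]
[[-0.0041, -0.0003, 0.0041, 0.001, 0.011, 0.001, -1]]
```

View pics/c7.png

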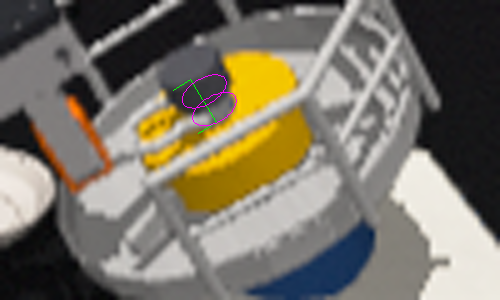

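Emit:
jog_arm(motion=[[0,0,0.003,0,0.008,0,-1],[0,0,0,0,0,0,-1],[0,0,0,0,0,0,-1]])

```text
time_s: 11.2
ee_pos: [0.4957, 0.1664, 0.122]
eef_rot: [-3.142, 0.434, -2.903]
force: [-0.3, -0.1, -1.6]
grip_width: 0.0237
grip_force: 45.0
```

```bash
cat > st.py <<'E'
from g import *
print(ob['time_s'],Q.T@(ob['ee_pos']-o),(R.from_matrix(RT).inv()*R.from_euler('xyz',ob['eef_rot'])).as_rotvec(),Q.T@ob['force'],ob['moment'],ob['grip_width'])
E
python3 st.py
```

```text
11.2 [-0.0783  0.0003  0.0023] [-0.0005  0.0026 -0.0012] [-0.9954 -0.0519 -1.3205] [-0.0064  0.2611 -0.0101] 0.023676269071869885
```

Emit:
jog_arm(motion=[[-0.006,0,-0.001,0,-0.003,0,-1],[-0.006,0,0,0,0,0,-1],[0,0,0,0,0,0,-1],[0,0,0,0,0,0,-1]])

```text
time_s: 11.6
ee_pos: [0.5063, 0.1691, 0.1281]
eef_rot: [-3.141, 0.437, -2.903]
force: [0.4, -0.5, -0.7]
grip_width: 0.0236
grip_force: 45.0
```

```bash
python3 st.py
```

```text
11.6 [-0.0658  0.0004  0.0032] [-0.0006 -0.0009 -0.0015] [-0.0285 -0.6141 -0.768 ] [-0.0405  0.2751 -0.0473] 0.023624769309438225
```

Emit:
jog_arm(motion=[[-0.003,0,0,0,0,0,-1],[-0.003,0,0,0,0,0,-1],[-0.003,0,0,0,0,0,-1],[0,0,0,0,0,0,-1]])

```text
time_s: 12.0
ee_pos: [0.5129, 0.1708, 0.1305]
eef_rot: [-3.142, 0.433, -2.903]
force: [-4.3, 1.1, -0.9]
grip_width: 0.024
grip_force: 45.0
```

```bash
python3 st.py
```

```text
12.0 [-0.0586  0.0005  0.0025] [-0.0006  0.0034 -0.0015] [-3.9694  2.0548  0.8306] [0.1384 1.257  0.2517] 0.023952976917884568
```

Contact is where I expected it, so I'll keep pushing.

Emit:
jog_arm(motion=[[-0.003,0,0,0,0,0,-1],[-0.003,0,0,0,0,0,-1],[-0.003,0,0,0,0,0,-1],[0,0,0,0,0,0,-1]])

```text
time_s: 12.4
ee_pos: [0.5233, 0.1734, 0.1368]
eef_rot: [3.141, 0.44, -2.903]
force: [3.8, 4.0, 1.0]
grip_width: 0.0236
grip_force: 45.0
```

```bash
python3 st.py
```

```text
12.4 [-0.0463  0.0006  0.0037] [-0.0009 -0.0039 -0.0014] [ 4.5838  2.9655 -0.9957] [ 0.7313 -0.5774  0.3588] 0.023642719091506125
```

Emit:
jog_arm(motion=[[0,0,0,0,0,0,-1],[0,0,0,0,0,0,0.2],[0,0,0,0,0,0,0.2],[0,0,0,0,0,0,0.2],[0,0,0,0,0,0,0.2]])

```text
time_s: 12.9
ee_pos: [0.5221, 0.1728, 0.1358]
eef_rot: [-3.141, 0.437, -2.903]
force: [0.4, -0.4, -1.1]
grip_width: 0.0526
grip_force: 0.0
```

Emit:
jog_arm(motion=[[0,0,0,0,0,0,0.2],[0,0,-0.01,0,0,0,0.2],[0,0,-0.03,0,0,0,0.2],[0,0,-0.03,0,0,0,0.2],[0.02,0,-0.03,0,0,0,0.2]])

```text
time_s: 13.4
ee_pos: [0.4635, 0.1586, 0.2202]
eef_rot: [-3.142, 0.439, -2.903]
force: [-0.8, 0.7, 0.8]
grip_width: 0.0564
grip_force: 0.0
```

Emit:
jog_arm(motion=[[0.04,0,-0.03,0,0,0,0.2],[0.04,0,-0.03,0,0,0,0.2],[0,0,0,0,0,0,0.2],[0,0,0,0,0,0,0.2]])

```text
time_s: 13.8
ee_pos: [0.3681, 0.1355, 0.2399]
eef_rot: [3.142, 0.441, -2.903]
force: [0.6, 0.1, 0.3]
grip_width: 0.0566
grip_force: 0.0
```

```bash
python3 - <<'E'
from g import *
print(ob['time_s'],Q.T@(ob['ee_pos']-o),ob['force'],ob['grip_width'])
s=ctrl.camera('side')[:,:,::-1];t=ctrl.camera('top')[:,:,::-1];w=ctrl.camera('wrist')[:,:,::-1]
f=lambda im,x,y,w,h,W,H:cv2.resize(im[y:y+h,x:x+w],(W,H),interpolation=cv2.INTER_CUBIC)
cv2.imwrite('pics/c8.png',np.vstack([np.hstack([f(s,255,140,100,75,400,300),f(t,130,170,140,105,400,300)]),np.hstack([f(w,200,100,240,180,400,300),cv2.resize(t,(400,300))])]))
E
```

```text
13.8 [-0.1474  0.0002  0.1647] [0.6254 0.0583 0.2681] 0.05659206400012312
```

View pics/c8.png

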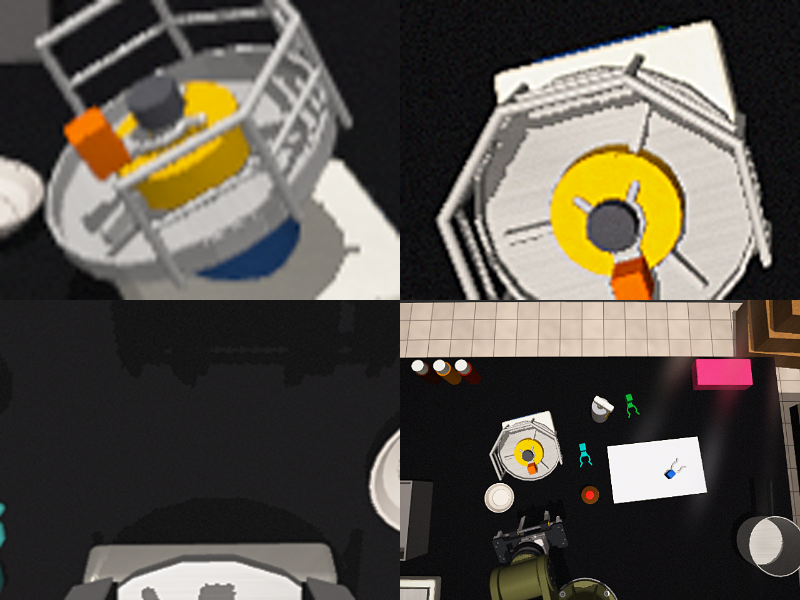

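The clip sits square in the groove: the orange grip is at the front and the jaws go round the core under the head. The hub is home, the other objects haven't moved, and the robot is clear.

```bash
python3 -c "
from station import ctrl
print(ctrl.hand_in())"
```

```text
the job is handed in; nothing more can be done
None
```

I pushed the hub home, snapped the orange clip squarely into the groove, released it and moved the arm clear, leaving everything else in place. I handed the job in at about 14 s; no verdict was returned.

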